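Unbolt the battery dock

TASK

Unlock the battery dock: press the yellow spring catch down with one fingertip and keep it down, and with the other fingertip push the orange tab to slide the steel bolt all the way to its stop, away from the battery. Then let go, so that the catch springs back up and locks the bolt open. Only press and push; leave the battery, bowl, mug and emergency-stop box where they are.

Things in the scene. Friction and masses are not known exactly. Their poses are not given: they have to be found in the camera images.
- dock: fixed dock: aluminium plate 300 x 300 mm, 10 mm thick. Origin on the table under the closed bolt's tab; x from catch across the bolt towards the battery, y along the bolt in its opening direction, z up. Plate x -100..200, y -200..100. Bolt bar at x 0 (top 26 high) in guides 14 long, 32 high at y -55 and 85. Battery bay x 20..194, y -186..-64. Grey charger box 40 high at x 80..180, y -20..80
- catch: yellow press bar of the spring catch, parallel to the bolt: dock x -78..-54, y -76..46 mm, flat top 52 mm above the table when up. Pressed anywhere it goes straight down; a fingertip can slide along it while pressing. Its dark pawl stands between teeth (10 mm apart) on the bolt and blocks it unless held down. Frame: the dock's, sinking with the catch
- catch_top (a point): centre of the top of the yellow catch bar (dock x -66, y -15 mm; 52 mm above the table when up)
- catch_slide (a joint): how far the catch is pressed, m: 0 up, 0.012 at its lower stop. About 2.5 N to start, 4.3 N at 0.006, 6 N at 0.012. The bolt is free from 0.007 on; let go, the catch springs up if its pawl stands in a gap
- bolt: orange upright push tab on the bolt: 28 mm wide (dock x -14..14), 6 mm thick along the bolt (dock y), 26 to 76 mm above the table. Origin at table height under the tab, axes as the dock's; it moves with the bolt. Tab and catch bar centres are 66 mm apart across the bolt: an opened gripper spans both, one fingertip on the bar, the other at the same height behind the tab's -y face
- tab_top (a point): centre of the top edge of the orange tab, 76 mm above the table
- bolt_slide (a joint): how far the bolt is drawn along dock +y, m: about 0 in front of the battery (bolted), 0.050 at its stop (open). About 2 N of friction; it stays where left. The catch springs up and locks it open only from 0.047 on; before that it locks part of the way
- battery: black battery pack with a green top and a grey carrying loop, 160 x 100 x 55 mm (loop top 85 mm), 0.9 kg, loose in the bay of the dock; origin at the centre of its underside. To be left alone
- bowl: red bowl, 130 mm wide, 50 mm high, bystander; origin at the centre of its underside
- mug: pale green mug, 76 mm wide, 85 mm high, bystander; origin at the centre of its underside
- estop: loose yellow box 70 x 70 x 50 mm with a red mushroom button (top 82 mm), bystander; origin at the centre of its underside

How it is judged (in metres and radians):
On the way, in this order (a step that is already met when the one before it is completed fails the run):
1. a fingertip holds the catch down while the bolt is still home (contact force between the fingers and catch above 1 N and value of joint catch_slide above 0.005 m and value of joint bolt_slide below 0.01 m), for 0.1 s.
2. the bolt is drawn open by a finger on its tab, with the catch still held down by a finger (value of joint bolt_slide above 0.04 m and contact force between the fingers and catch above 0.5 N and contact force between the fingers and bolt above 0.3 N and value of joint catch_slide above 0.005 m), for 0.05 s.
At the end, for the whole second after the job is handed in: the bolt is drawn at least 45.5 mm of its 50 mm, the catch has sprung up again to within 2 mm, locking it open; the battery is within 12 mm and the bowl, mug and stop box are within 30 mm of where they started (value of joint bolt_slide above 0.0455 m and value of joint catch_slide below 0.002 m and distance of battery from where it was at the start of the episode below 0.012 m and distance of each of bowl, mug, estop from where it was at the start of the episode below 0.03 m); the robot touches nothing.
It fails at once if the battery is shifted or lifted (12 mm) (distance of battery from where it was at the start of the episode above 0.012 m).
It fails at once if the bowl, mug or stop box is shifted or lifted (30 mm) (distance of any of bowl, mug, estop from where it was at the start of the episode above 0.03 m).
It also fails if it takes over 38 s, if anything falls off the work surface, if the arm or the gripper's body presses on something with over 40 N, if the wrist force passes 120 N, or if a joint passes its speed limit or range.

ROBOT

A 6-joint arm with a two-finger parallel gripper is mounted at the origin on the work surface. World frame = base frame: x ahead of the robot, y to its left, z up, the work surface at z = 0. Lengths are in m, angles in degrees, forces in N, time in s.
With the tool pointing down it reaches from about 0.375 to 0.9 m from the base axis. Payload 3.1 kg.
Tool frame: the origin (TCP) lies at the very end of the fingers, on their centre line; the grasp point (between the pads) lies 19 mm behind it; z points along the fingers, y is the line along which they close (so a half turn about z gives the same grasp; the last joint's range is limited). The gripper opens to 87 mm and grips with 3 to 60 N. Pads are 19 mm wide; open, the fingers measure 117 mm over their backs; the gripper's body (75 mm by 190 mm) begins 51 mm behind the grasp point.
Start: joints at [55.606, 30.224, 82.088, -0, 67.689, -10.227], TCP at [0.256, 0.57, 0.199] pointing down, gripper open.
Joint ranges: [-176.69, 176.69], [-43.24, 126.21], [12.49, 139.97], [-82, 262], [0, 151.66], [-163.58, 163.58]. Speed limits (degrees/s): [159.86, 159.86, 180, 180, 180, 180].

INTERFACE

Orientations are given as a 3x3 rotation matrix whose columns are the frame's x, y, z axes.
In Python, from rig import bot, imaging gives the robot as it stands.
- The arm moves only by the tool drive_tool, never from a script. Its argument "deltas" is text: rows parted by semicolons, each of 5 numbers parted by spaces: the finger opening in mm, from 0 to 87, then the shift along the world's x, y, z in mm, then the turn about the world's z in rad. In form: jaw dx dy dz twist; .... A call has 1 to 12 rows; each row is the pose to reach, as a shift and turn from the pose commanded when the call began; what a row does not reach only later rows make up. A row lasts 1/10 s, in which the tool goes at most 50 mm and 8.59 degrees, less where a joint would pass 70% of its speed; a pose out of reach is approached as far as the arm can. A call with a gripper value outside its range is refused whole. The fingers move at their own pace and stop on an object; the grip force is fixed at half the most. Time passes only in rows, so rows that repeat a pose let the fingers close. It gives the time, the measured TCP pose, the force, the opening and the grip force at its end, in the units of the state.
- bot.read_state(): the state, without advancing time (a new reading comes with each control period).
- imaging.capture(name): name is "side" or "top" or "wrist"; returns the picture (384x512x3 uint8, red, green, blue); there is no depth.
- imaging.camera_model(name): a dict with "fx", "fy", "cx", "cy" (pixels), "T" (4x4, takes a point from camera to world coordinates). Camera axes: x right, y down, z forward; pixel columns grow to the right and rows downward; lengths in m; the calibration is good to about 2 mm. The wrist camera is an equidistant fisheye: a pixel r from the principal point sees the ray r / f radians off the axis. A picture is of the moment at which its call begins: read the wrist's pose just before it. camera_model takes no time and is no camera call; for the wrist camera it gives the pose at the moment of the call.
- bot.hand_in(): hands the job in; it is judged then, once.
The state is a dict: "time_s": time; "joint_positions": joint angles; "qvel": joint speeds; "tau": joint torques, N m; "position": TCP position; "tcp_rot": TCP orientation; "force": force on the tool from outside, world axes, zero at the start; "moment": the same for the moment, N m; "opening": opening from 0.0 (shut) to 1.0 (fully open); "grasp_force": force on a finger pad.
Only numpy, scipy, OpenCV 4.12 (cv2) and the standard library are available. Lean on these libraries where they do the work, as an engineer would, in place of code of your own. Each camera call takes 0.05 s, during which the arm holds its last target. There are 200 camera calls.

## Working session

There is one attempt and no reset: what is moved stays moved. The work goes in short steps, Python scripts to look and compute and a tool call to move; the robot and the scene stay as the last step left them, time stands still between calls to the robot, and variables do not carry over. Pictures are saved under pics/ and viewed, at most 10 in all, crops included, and the job is handed in when it is done.

Besides the shell and the picture viewer there is one more tool, called after "Emit:" as name(argument=value, ...), one argument or row to a line, values as JSON. drive_tool: Moves the arm, as the interface text tells. Its arguments: {"type":"object","properties":{"deltas":{"type":"string"}},"required":["deltas"]}

```bash
mkdir -p pics
python3 - <<'E'
from rig import bot, imaging
import cv2
s=bot.read_state();print(s['time_s'],s['position'],s['tcp_rot'],s['opening'],s['force'])
for n in('top','side'):
    im=imaging.capture(n);cv2.imwrite(f'pics/{n}0.png',im[:,:,::-1])
    m=imaging.camera_model(n);print(n,m)
E
```

```text
0.0 [0.25538131 0.56956447 0.19777177] [[-9.12354145e-01  4.09400074e-01 -1.22191652e-03]
 [ 4.09401725e-01  9.12352438e-01 -1.80449705e-03]
 [ 3.76057285e-04 -2.14659509e-03 -9.99997625e-01]] 1.0008810937487114 [ 0.22737686  0.04506804 -0.73802511]
top {'fx': 351.38320558830577, 'fy': 351.38320558830577, 'cx': 254.2967390288881, 'cy': 192.8947367178641, 'T': array([[-2.71678166e-02, -9.92658102e-01,  1.17863490e-01,
         5.14333798e-01],
       [-9.99630549e-01,  2.70751753e-02, -2.38739985e-03,
         2.58961327e-02],
       [-8.21302861e-04, -1.17884806e-01, -9.93026937e-01,
         9.20281351e-01],
       [ 0.00000000e+00,  0.00000000e+00,  0.00000000e+00,
         1.00000000e+00]])}
side {'fx': 487.1115758194623, 'fy': 487.1115758194623, 'cx': 256.59016554299905, 'cy': 192.24326052070455, 'T': array([[ 0.99536314, -0.0452236 ,  0.08489437,  0.50696831],
       [-0.09599635, -0.52279933,  0.84703339, -1.1214715 ],
       [ 0.00607682, -0.85125536, -0.52471648,  0.77575564],
       [ 0.        ,  0.        ,  0.        ,  1.        ]])}
```

View pics/top0.png

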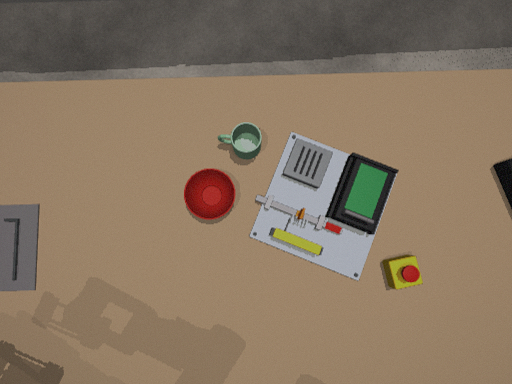

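View pics/side0.png

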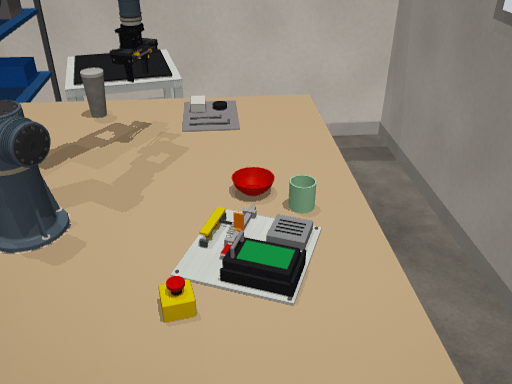

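The top view shows the yellow bar at about (297,242), the orange tab at about (300,215), and the plate corners at (294,136), (396,168), (360,277) and (252,237). The bolt opens towards image left. The side view shows the tab at about (239,220).

```bash
cat > h.py <<'E'
import numpy as np, cv2
from rig import bot, imaging
def ray(n,uv):
    m=imaging.camera_model(n);uv=np.atleast_2d(uv)
    d=np.c_[(uv[:,0]-m['cx'])/m['fx'],(uv[:,1]-m['cy'])/m['fy'],np.ones(len(uv))]@m['T'][:3,:3].T
    return m['T'][:3,3],d
def onplane(n,uv,z):
    o,d=ray(n,uv);return o+d*((z-o[2])/d[:,2])[:,None]
def blob(im,lo,hi,roi=None):
    h=cv2.inRange(cv2.cvtColor(im,cv2.COLOR_RGB2HSV),lo,hi)
    if roi: k=np.zeros_like(h);a,b,c,d=roi;k[b:d,a:c]=1;h*=k
    n,l,s,c=cv2.connectedComponentsWithStats(h);i=1+np.argmax(s[1:,4]);return np.argwhere(l==i)[:,::-1].astype(np.float32),c[i]
E
python3 - <<'E'
from h import *
im=cv2.imread('pics/top0.png')[:,:,::-1].copy();sd=cv2.imread('pics/side0.png')[:,:,::-1].copy()
p,c=blob(im,(25,150,80),(35,255,255),(262,220,335,262))
P=onplane('top',p,0.052)[:,:2].astype(np.float32);r=cv2.minAreaRect(P*1000);print('catch',len(p),c,r)
q,c=blob(im,(8,150,80),(20,255,255),(285,200,315,228));print('tab top view',len(q),c,q.min(0),q.max(0))
Q=onplane('top',q,0.076)[:,:2]*1000;print(Q.min(0),Q.max(0),Q.mean(0),cv2.minAreaRect(Q.astype(np.float32)))
t,c2=blob(sd,(6,150,80),(20,255,255),(220,200,260,245));print('side',len(t),c2,t.min(0),t.max(0))
u,c=blob(sd,(25,150,80),(35,255,255),(195,200,235,250));R=onplane('side',u,.052)[:,:2]*1000
print('catch side',len(u),cv2.minAreaRect(R.astype(np.float32)))
w=cv2.inRange(cv2.cvtColor(im,cv2.COLOR_RGB2HSV),(0,0,150),(179,60,255));
w[:130]=0;w[:,:248]=0;w[282:]=0;w[:,400:]=0
n,l,s,_=cv2.connectedComponentsWithStats(w);i=1+np.argmax(s[1:,4]);W=onplane('top',np.argwhere(l==i)[:,::-1],.010)[:,:2]*1000
rr=cv2.minAreaRect(W.astype(np.float32));print('plate',rr,cv2.boxPoints(rr))
a=cv2.resize(im[185:265,245:345],None,fx=5,fy=5,interpolation=cv2.INTER_CUBIC)
b=cv2.resize(sd[195:265,190:270],None,fx=5,fy=400/70,interpolation=cv2.INTER_CUBIC)[:400]
cv2.imwrite('pics/z.png',cv2.resize(np.hstack([a,b]),(800,356))[:,:,::-1])
E
```

```text
catch 432 [296.89814815 241.08796296] ((496.0408935546875, -77.22162628173828), (120.97050476074219, 21.479698181152344), 66.37445831298828)
tab top view 49 [300.10204082 213.59183673] [296. 209.] [304. 218.]
[550.85967671 -94.62672578] [572.336375   -74.89079219] [561.48999818 -84.78280658] ((562.7494506835938, -83.58993530273438), (16.90900993347168, 23.747644424438477), 76.23602294921875)
side 170 [238.50588235 221.02352941] [234. 212.] [243. 230.]
catch side 270 ((497.0065002441406, -80.70613861083984), (128.26129150390625, 26.871707916259766), 66.65336608886719)
plate ((592.4803466796875, -147.24856567382812), (318.9912109375, 300.9363098144531), 66.40612030029297) [[ 390.75223  -233.18616 ]
 [ 666.53186  -353.63626 ]
 [ 794.2085    -61.310974]
 [ 518.42883    59.13913 ]]
```

View pics/z.png

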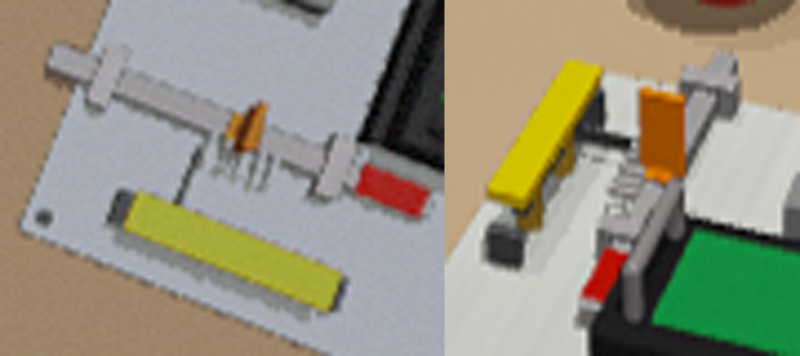

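Emit:
drive_tool(
  deltas="55 267 -666 0 -1.56; 55 267 -666 0 -1.56; 55 267 -666 0 -1.56; 55 267 -666 0 -1.56; 55 267 -666 0 -1.56; 55 267 -666 0 -1.56; 55 267 -666 0 -1.56; 55 267 -666 0 -1.56; 55 267 -666 0 -1.56; 55 267 -666 0 -1.56; 55 267 -666 0 -1.56; 55 267 -666 0 -1.56",
)

```text
time_s: 1.3
position: [0.4793, 0.0113, 0.1986]
tcp_rot: [[0.401, 0.916, -0.0], [0.916, -0.401, 0.0], [0.0, -0.0, -1.0]]
force: [1.1, 0.3, -0.4]
opening: 0.632
grasp_force: 0.0
```

Emit:
drive_tool(
  deltas="55 44 -108 -60 0; 55 44 -108 -60 0; 55 44 -108 -60 0; 55 44 -108 -60 0; 55 44 -108 -60 0",
)

```text
time_s: 1.8
position: [0.5223, -0.0947, 0.138]
tcp_rot: [[0.401, 0.916, -0.002], [0.916, -0.401, 0.001], [0.0, -0.003, -1.0]]
force: [-0.1, 0.3, 0.5]
opening: 0.625
grasp_force: 0.0
```

Run:
```python
from h import *
s=bot.read_state();print(s['time_s'],s['position'],s['tcp_rot'][:,1],s['opening'],s['force'])
m=imaging.camera_model('wrist');np.set_printoptions(suppress=True,precision=4);print(m)
w=imaging.capture('wrist');t=imaging.capture('side')
cv2.imwrite('pics/w1.png',w[:,:,::-1]);cv2.imwrite('pics/s1.png',t[:,:,::-1])
```

```text
1.8 [ 0.52228546 -0.09466918  0.13802464] [ 0.9161163  -0.40090393 -0.00263699] 0.6253691902629943 [-0.09092488  0.3158099   0.4658665 ]
{'fx': 297.3186396354542, 'fy': 297.3186396354542, 'cx': 256.9185510727601, 'cy': 195.63997668331214, 'T': array([[ 0.9163, -0.3871, -0.1024,  0.5494],
       [-0.4004, -0.887 , -0.2301, -0.0317],
       [-0.0017,  0.2518, -0.9678,  0.325 ],
       [ 0.    ,  0.    ,  0.    ,  1.    ]])}
```

View pics/w1.png

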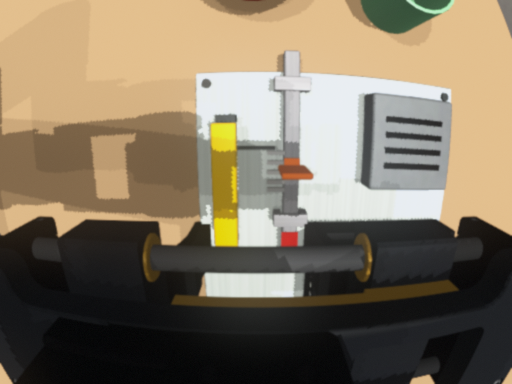

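The wrist view shows the bar spanning columns 211–238 with its far end at row 122. The tab's top edge is near (297,173). I'll project these to check the dock pose.

Run:
```python
from h import *
np.set_printoptions(suppress=True,precision=1)
m=imaging.camera_model('wrist');w=cv2.imread('pics/w1.png')[:,:,::-1].copy()
def wp(uv,z):
    K=np.array([[m['fx'],0,m['cx']],[0,m['fy'],m['cy']],[0,0,1]])
    n=cv2.fisheye.undistortPoints(np.float64(uv).reshape(-1,1,2),K,np.zeros(4)).reshape(-1,2)
    d=np.c_[n,np.ones(len(n))]@m['T'][:3,:3].T;o=m['T'][:3,3]
    return (o+d*((z-o[2])/d[:,2])[:,None])*1000
x=np.array([.916,-.401]);y=np.array([.401,.916]);O=np.array([562.5,-89.7])
def dock(P):return np.c_[(P[:,:2]-O)@x,(P[:,:2]-O)@y]
p,_=blob(w,(25,150,80),(35,255,255),(200,110,250,245));D=dock(wp(p,.052));print('bar x',np.percentile(D[:,0],[1,50,99]),'far y',np.percentile(D[:,1],[99.5,100]), 'expect -78..-54, 46')
q,_=blob(w,(3,150,80),(20,255,255),(265,145,325,190));print(len(q),q.min(0),q.max(0))
D=dock(wp(q,.076));print('tab',D.min(0),D.max(0))
for r in range(158,183,2):
    s=q[q[:,1]==r]; print(r,s[:,0].min(),s[:,0].max(),w[r,295],w[r,308]) if len(s) else 0
print(dock(bot.read_state()['position'][None,:]*1000))
```

```text
bar x [-78.3 -67.1 -56.1] far y [46.4 46.4] expect -78..-54, 46
354 [280. 159.] [311. 178.]
tab [-16.3  -0.3] [10.9 16.3]
160 285.0 298.0 [193 102  56] [232 237 236]
162 285.0 298.0 [193 103  55] [232 237 236]
164 285.0 298.0 [178  96  54] [232 237 236]
166 285.0 296.0 [132  78  53] [228 233 230]
168 280.0 287.0 [128  78  55] [199 196 185]
170 281.0 291.0 [127  76  53] [146 111  92]
172 281.0 302.0 [136  80  53] [136  83  59]
174 282.0 311.0 [183  97  52] [182  99  57]
176 282.0 311.0 [194 102  51] [195 104  57]
178 283.0 309.0 [171  95  58] [183 111  74]
[[-35.2 -19.6]]
```

The dock pose agrees to within 1–2 mm. I'll descend beside the tab and then press the catch.

Emit:
drive_tool(
  deltas="55 0 0 -30 0; 55 0 0 -60 0; 55 0 0 -78 0; 55 0 0 -82 0; 55 0 0 -86 0; 55 0 0 -90 0; 55 0 0 -94 0; 55 0 0 -97 0; 55 0 0 -97 0; 55 0 0 -97 0",
)

```text
time_s: 2.9
position: [0.5232, -0.0948, 0.0419]
tcp_rot: [[0.4, 0.917, 0.0], [0.917, -0.4, -0.0], [0.0, 0.0, -1.0]]
force: [-0.1, -0.0, -0.5]
opening: 0.636
grasp_force: 0.0
```

Run:
```python
from h import *
s=bot.read_state();print(s['position'],s['force'],s['moment'])
w=imaging.capture('wrist');t=imaging.capture('side')
b=cv2.resize(t[170:270,170:290],(480,384),interpolation=cv2.INTER_CUBIC)
cv2.imwrite('pics/c2.png',cv2.resize(np.hstack([cv2.resize(w[60:260,150:390],(460,384)),b])[:,:,::-1],(800,327)))
```

```text
[ 0.52321234 -0.09481036  0.04190433] [-0.09249082 -0.04411377 -0.45426392] [-0.04425624  0.09724518  0.03588519]
```

View pics/c2.png

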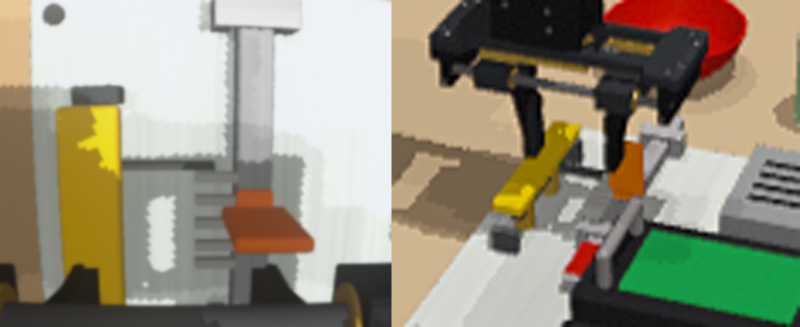

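The wrist view shows the left finger over the bar and the right finger behind the tab. The measured force is near zero, though, so I'll check whether the bar has actually sunk.

Run:
```python
from h import *
a=cv2.imread('pics/side0.png')[:,:,::-1].copy();b=imaging.capture('side')
for im in(a,b):
    p,c=blob(im,(25,150,60),(35,255,255),(195,200,235,250));print(len(p),p.min(0),p.max(0),[p[p[:,0]==k][:,1].min() for k in(203,206,209,224) if (p[:,0]==k).any()])
s=bot.read_state();print(s['position'],s['force'],s['opening'])
f=lambda im:cv2.resize(im[185:255,190:260],(400,400),interpolation=cv2.INTER_CUBIC)
cv2.imwrite('pics/c3.png',np.hstack([f(a),f(b)])[:,:,::-1])
```

```text
270 [200. 207.] [224. 235.] [np.float32(226.0), np.float32(222.0), np.float32(218.0), np.float32(208.0)]
183 [200. 208.] [224. 235.] [np.float32(227.0), np.float32(225.0), np.float32(219.0), np.float32(208.0)]
[ 0.52321833 -0.09482565  0.04191461] [-0.01964961 -0.6263186   0.16113039] 0.6326234092067491
```

View pics/c3.png

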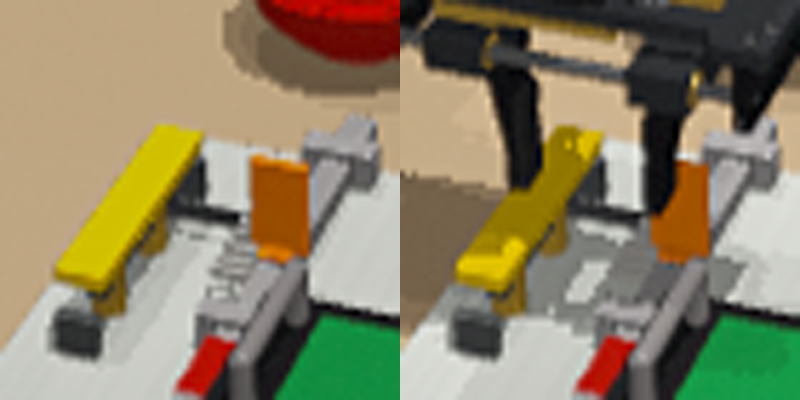

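The bar has hardly sunk, and the fingertips look about 10 mm higher than the reported TCP. I'll lower in small steps and watch the force.

Emit:
drive_tool(
  deltas="55 0 0 -2 0; 55 0 0 -4 0; 55 0 0 -4 0; 55 0 0 -4 0",
)

```text
time_s: 3.45
position: [0.523, -0.0947, 0.0376]
tcp_rot: [[0.399, 0.917, -0.0], [0.917, -0.399, 0.0], [-0.0, -0.0, -1.0]]
force: [-0.2, -1.0, -0.2]
opening: 0.63
grasp_force: 0.0
```

Emit:
drive_tool(
  deltas="55 0 0 -2 0; 55 0 0 -3 0; 55 0 0 -3 0; 55 0 0 -3 0",
)

```text
time_s: 3.85
position: [0.5231, -0.0947, 0.0347]
tcp_rot: [[0.4, 0.917, -0.0], [0.917, -0.4, 0.0], [0.0, -0.0, -1.0]]
force: [-0.5, -0.3, -0.2]
opening: 0.633
grasp_force: 0.0
```

Run:
```python
from h import *
b=imaging.capture('side');w=imaging.capture('wrist')
f=lambda im:cv2.resize(im[185:255,190:260],(400,400),interpolation=cv2.INTER_CUBIC)
cv2.imwrite('pics/c4.png',np.hstack([f(b),cv2.resize(w[100:260,170:330],(400,400),interpolation=cv2.INTER_CUBIC)])[:,:,::-1])
```

```text
(no output)
```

View pics/c4.png

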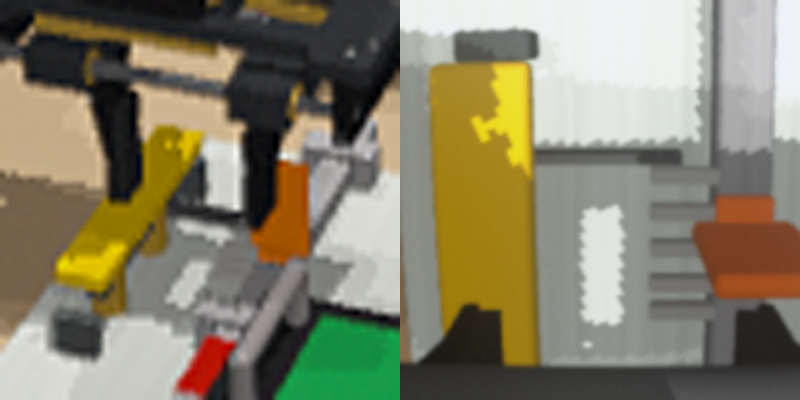

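The fingertip, at crop (125,200), is in line with the bar, which is still up. I'll work out where the tips really are from the side view.

Run:
```python
from h import *
np.set_printoptions(suppress=True,precision=1)
s=bot.read_state();P=s['position'];yv=s['tcp_rot'][:,1]
m=imaging.camera_model('side');Ti=np.linalg.inv(m['T'])
def pr(p):
    c=Ti[:3,:3]@p+Ti[:3,3];return np.array([m['cx']+m['fx']*c[0]/c[2],m['cy']+m['fy']*c[1]/c[2]])
for k in(-.035,.035):
    for z in(.035,.042,.05,.055,.06):
        q=P+k*yv;q[2]=z;print(k,z,pr(q))
im=imaging.capture('side')
g=im.max(2)[200:235,200:245];
d=np.argwhere(g<45);
for a,b in((205,222),(228,242)):
    e=d[(d[:,1]+200>=a)&(d[:,1]+200<=b)];r=e[:,0].max();print('tip',r+200,e[e[:,0]>=r-2][:,1].mean()+200)
O=np.array([562.5,-89.7]);
print(s['force'],s['position'])
mt=imaging.camera_model('top');t=imaging.capture('top');cv2.imwrite('pics/t5.png',cv2.resize(t[185:265,245:345],(800,600),interpolation=cv2.INTER_CUBIC)[:,:,::-1])
```

```text
-0.035 0.035 [210.4 225.7]
-0.035 0.042 [210.3 223.5]
-0.035 0.05 [210.2 221. ]
-0.035 0.055 [210.1 219.4]
-0.035 0.06 [210.  217.8]
0.035 0.035 [235.7 230.8]
0.035 0.042 [235.6 228.6]
0.035 0.05 [235.6 226. ]
0.035 0.055 [235.5 224.4]
0.035 0.06 [235.5 222.8]
tip 219 210.83333333333334
tip 224 232.11764705882354
[ 0.3 -0.2 -0.5] [ 0.5 -0.1  0. ]
```

The fingertips are really about 18 mm above the reported TCP, with the tip at z ≈ 0.053 when 0.035 is reported. Contact is therefore about to happen, so I'll keep lowering with the force as the guide.

Emit:
drive_tool(
  deltas="55 0 0 -2 0; 55 0 0 -4 0; 55 0 0 -5 0; 55 0 0 -5 0; 55 0 0 -5 0",
)

```text
time_s: 4.55
position: [0.5231, -0.0947, 0.0297]
tcp_rot: [[0.399, 0.917, -0.0], [0.917, -0.399, 0.0], [0.0, -0.0, -1.0]]
force: [0.6, 0.3, 0.3]
opening: 0.635
grasp_force: 0.0
```

Emit:
drive_tool(
  deltas="55 0 0 -2 0; 55 0 0 -3 0; 55 0 0 -3 0; 55 0 0 -3 0",
)

```text
time_s: 4.95
position: [0.5233, -0.0948, 0.027]
tcp_rot: [[0.399, 0.917, 0.0], [0.917, -0.399, -0.0], [0.0, 0.0, -1.0]]
force: [0.9, 0.3, 3.5]
opening: 0.635
grasp_force: 1.4
```

Contact: 3.5 N at z = 0.027. I'll press on to about 9–10 mm.

Emit:
drive_tool(
  deltas="55 0 0 -3 0; 55 0 0 -6 0; 55 0 0 -8 0; 55 0 0 -8 0; 55 0 0 -8 0; 55 0 0 -8 0",
)

```text
time_s: 5.55
position: [0.5233, -0.0948, 0.0188]
tcp_rot: [[0.4, 0.917, 0.0], [0.917, -0.4, -0.0], [0.0, 0.0, -1.0]]
force: [0.6, 0.7, 5.4]
opening: 0.631
grasp_force: 2.7
```

Run:
```python
from h import *
a=cv2.imread('pics/side0.png')[:,:,::-1].copy();b=imaging.capture('side');w=imaging.capture('wrist')
print(bot.read_state()['force'])
f=lambda im:cv2.resize(im[185:255,190:260],(400,400),interpolation=cv2.INTER_CUBIC)
cv2.imwrite('pics/c6.png',np.hstack([f(b),cv2.resize(w[100:260,170:330],(400,400),interpolation=cv2.INTER_CUBIC)])[:,:,::-1])
```

```text
[-1.01123039 -0.23316803  5.05819481]
```

View pics/c6.png

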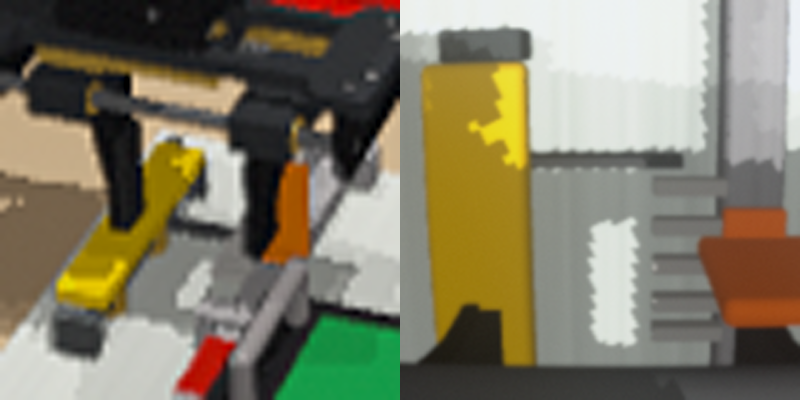

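The bar has sunk (about 9 mm at 5 N) and the right finger sits behind the tab. Next I'll push along dock +y.

Emit:
drive_tool(
  deltas="55 1.2 2.7 0 0; 55 2.4 5.5 0 0; 55 4 9.2 0 0; 55 6 13.7 0 0; 55 8 18.3 0 0; 55 10 22.9 0 0; 55 12 27.5 0 0; 55 14 32.1 0 0; 55 16 36.6 0 0; 55 16 36.6 0 0",
)

```text
time_s: 6.65
position: [0.5391, -0.0588, 0.0189]
tcp_rot: [[0.398, 0.917, -0.0], [0.917, -0.398, -0.001], [-0.001, 0.0, -1.0]]
force: [0.3, -3.1, 5.7]
opening: 0.631
grasp_force: 2.7
```

Emit:
drive_tool(
  deltas="55 1.2 2.7 0 0; 55 2.4 5.5 0 0; 55 3.6 8.2 0 0; 55 4.8 11 0 0; 55 5.6 12.8 0 0; 55 5.6 12.8 0 0",
)

```text
time_s: 7.25
position: [0.5445, -0.0464, 0.0189]
tcp_rot: [[0.398, 0.917, -0.001], [0.917, -0.398, -0.002], [-0.002, 0.0, -1.0]]
force: [-1.4, -3.2, 4.8]
opening: 0.632
grasp_force: 3.1
```

Emit:
drive_tool(
  deltas="55 0.8 1.8 0 0; 55 1.6 3.7 0 0; 55 2 4.6 0 0; 55 2 4.6 0 0",
)

```text
time_s: 7.65
position: [0.5459, -0.0431, 0.0189]
tcp_rot: [[0.399, 0.917, -0.002], [0.917, -0.399, -0.003], [-0.004, -0.0, -1.0]]
force: [-3.5, -8.9, 6.4]
opening: 0.631
grasp_force: 6.2
```

Emit:
drive_tool(
  deltas="55 0.8 1.8 0 0; 55 0.8 1.8 0 0; 55 0.8 1.8 0 0",
)

```text
time_s: 7.95
position: [0.5459, -0.043, 0.0189]
tcp_rot: [[0.399, 0.917, -0.003], [0.917, -0.399, -0.005], [-0.006, -0.001, -1.0]]
force: [-6.0, -15.0, 8.0]
opening: 0.637
grasp_force: 9.3
```

The bolt is at its stop: the force is rising and the tool no longer moves. I'll ease the push back slightly, then lift straight up.

Emit:
drive_tool(
  deltas="55 -1 -2.3 0 0; 55 -1.4 -3.2 0 0; 55 -1.4 -3.2 4 0; 55 -1.6 -3.7 10 0; 55 -1.6 -3.7 20 0; 55 -1.6 -3.7 50 0; 55 -1.6 -3.7 90 0; 55 -1.6 -3.7 120 0; 55 -1.6 -3.7 120 0; 55 -1.6 -3.7 120 0",
)

```text
time_s: 8.95
position: [0.5459, -0.042, 0.1395]
tcp_rot: [[0.399, 0.917, 0.001], [0.917, -0.399, 0.0], [0.001, 0.001, -1.0]]
force: [-0.2, 0.5, -1.1]
opening: 0.63
grasp_force: 0.0
```

Run:
```python
from h import *
s=bot.read_state();print(s['position'],s['force'])
b=imaging.capture('side');w=imaging.capture('wrist')
cv2.imwrite('pics/c7.png',np.hstack([cv2.resize(b[185:255,190:260],(400,400),interpolation=cv2.INTER_CUBIC),cv2.resize(w[60:260,150:350],(400,400),interpolation=cv2.INTER_CUBIC)])[:,:,::-1])
```

```text
[ 0.54591248 -0.04198106  0.13952621] [-0.22727334  0.4975118  -1.05131747]
```

View pics/c7.png

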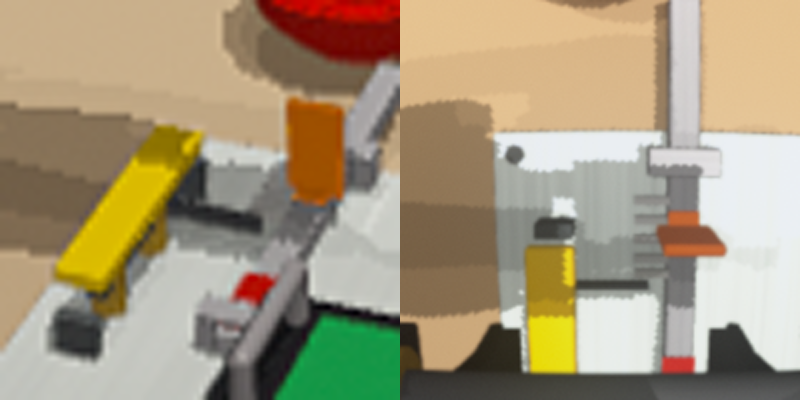

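The catch is back up, with its near corner at crop (60,270) as at the start. The tab has moved to its open position, and the tool is clear of everything.

```bash
python3 -c "
from rig import bot
print(bot.hand_in())"
```

```text
the job is handed in; nothing more can be done
None
```

I handed the job in with the bolt pushed to its stop, the catch sprung back up and the arm clear; the hand-in gave no verdict, and I didn't separately measure whether the battery, bowl, mug and stop box had moved.

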